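# Shut the air valve under the sliding cover

## Robot

A 7-joint arm with a two-finger parallel gripper is mounted at the origin on the work surface. World frame = base frame: x ahead of the robot, y to its left, z up, the work surface at z = 0. Lengths are in mm, angles in rad, forces in N, time in s.
With the tool pointing down it reaches from about 400 to 875 mm from the base axis. Payload 4.4 kg.
Tool frame: the origin (TCP) lies at the very end of the fingers, on their centre line; the grasp point (between the pads) lies 19 mm behind it; z points along the fingers, y is the direction in which the jaws open and shut (so a half turn about z gives the same grasp; the last joint's range is limited). The gripper opens to 85 mm and grips with 20 to 120 N. Pads are 22 mm wide; open, the fingers measure 114 mm over their backs; the gripper's body (76 mm by 85 mm) begins 54 mm behind the grasp point. The pads swing forward as they close: fully open they stand 13 mm farther back than shut.
Start: joints at [-1.281, 0.628, 0.038, 1.517, -0.027, 0.996, -0.02], TCP at [226.398, 609.312, 231.313] pointing down, gripper open.
Joint ranges: [-3.06, 3.06], [-0.37, 2.12], [-1.25, 1.32], [0.18, 2.47], [-1.1, 4.24], [0.23, 1.98], [-2.94, 2.94]. Speed limits (rad/s): [2.57, 2.57, 3.14, 3.14, 3.14, 3.14, 3.14].

## Interface

Orientations are given as [roll, pitch, yaw] about the fixed x, y, z axes, in that order (R = Rz(yaw) Ry(pitch) Rx(roll)).
In Python, from cell import ctrl gives the robot as it stands.
- The arm moves only by the shell command python3 -m crank 'ROWS' [OPENING]. ROWS is JSON, a list that holds one entry, the list of rows, each a list of 6 numbers: the shift along the tool's x, y, z in units of 30 mm (1.0 is 30 mm), then the turn, a rotation vector about the tool's x, y, z in units of 6 degrees (1.0 is 6 degrees). In form: [[[tx, ty, tz, rx, ry, rz], ...]]. A call has 1 to 12 rows; each row shifts and turns the pose as measured when the row begins, along the tool's axes as they then stand; what a row does not reach is not made up. A row lasts 1/12 s, in which the tool goes at most 41.7 mm and 7.16 degrees, less where a joint would pass 70% of its speed; a pose out of reach is approached as far as the arm can. A call is refused whole if a number of a shift passes 1 or a number of a turn 1, either way. A call with a gripper value outside its range is refused whole. OPENING is the gripper command: -1 is fully open, 1 is shut, values between are in proportion, set as the call begins (- or left out, the last holds). The fingers move at their own pace and stop on an object; the grip force is fixed at half the most. Time passes only in rows, so rows that do not move let the fingers close. It gives the time, the measured TCP pose, the force and the opening at its end, in the units of the state.
- ctrl.read_state(): the state, without advancing time (a new reading comes with each control period).
- ctrl.get_image(name): name is "scene" or "side" or "wrist"; returns a dict with "color" (420x560x3 uint8, red, green, blue), "depth" (420x560 float32, mm along the optical axis (not along the pixel's ray), 0 where there is no reading), "camera_matrix" (3x3 intrinsics, pixels), "R" (3x3) and "t" (3): a world point X has camera coordinates R X + t. Camera axes: x right, y down, z forward; pixel columns grow to the right and rows downward; lengths in mm; the calibration is good to about 2 mm. A picture is of the moment at which its call begins.
- ctrl.finish_job(): hands the job in, once; it reports no verdict.
Trained networks look in a picture, given as the dict that the camera call returned (one of the last four; its "shot" number tells which), for a name from the list of things; names that differ only in an ending like _2 or _b are one class to them, and where a whole thing is asked for, a point or a joint stands for the part that bears it (a point fixed in the world has none). Each returns a list of dicts, best first, with "conf" (0 to 1); they miss things now and then, are a little off and sometimes report something else, mostly with a low value. They report only what shows in the picture. A call takes as long as a camera call.
- ctrl.search_frame(query, picture): "extent" ([centre column, centre row, width, height] in pixels, round what is visible of it).
The state is a dict: "clock": time; "qpos": joint angles; "qd": joint speeds; "tau": joint torques, N m; "eef_pos": TCP position; "tool_rot": TCP orientation; "force": force on the tool from outside, world axes, zero at the start; "torque": the same for the moment, N m; "width": finger opening in mm.
Only numpy, scipy, OpenCV 4.12 (cv2) and the standard library are available. Lean on these libraries where they do the work, as an engineer would, in place of code of your own. Each camera call takes 0.05 s, during which the arm holds its last target. There are 200 camera calls.

## Task

Push the yellow cover of the grey air valve box all the way aside, sliding it over the box's closed half as far as it goes (it has a black rib to push against) without lifting it off, and leave it there. Then push the red valve handle with the white band, which this uncovers, clockwise as far as it goes, until it lies across its pipe and the air is shut off. Leave the black handle and everything else on the bench as it is.

Things in the scene. Friction and masses are not known exactly. Their poses are not given: they have to be found in the camera images.
- valve_box: Fixed grey box on the bench, 374 (x) x 380 (y) mm. Origin on the bench, z up; yaw within 0.3 rad of the world's. Its -y half is an open bay, its +y half a closed flat deck 70 mm up, onto which the cover slides. Strips 8 mm wide, up to 78 mm high, guide the cover at x -161 and +121 mm and stop it at y -182 and +182 mm. A ledge 50 mm high with small parts: x +129 to +205 mm.
- bay (a point): Middle of the open bay's mouth, 70 mm above the bench, at x -20, y -90 mm in the box's frame. The bay is 260 (x) x 160 (y) mm inside, its floor 6 mm above the bench; both valves stand in it, under the cover.
- cover: Loose yellow plate, 276 (x) x 190 (y) x 6 mm, about 0.5 kg, lying 70 mm above the bench between the guide strips (3 mm play each side), same axes as the box. Origin: centre of its underside. In the box's frame its x is -20 mm; its y is -85 to -75 mm at first, over the bay, and +87 mm when fully aside against the stop.
- rib (a point): Middle of the top edge of the black rib on the cover, 35 mm above the cover's underside, at x 0, y -20 mm in the cover's frame. The rib is 110 mm long in x, 14 mm thick in y and stands 29 mm above the cover's top. Pushing it towards the box's +y slides the cover with 2 to 5 N.
- red_valve: Fixed brass body of the valve to shut, in the bay, its pipe along the box's y; same yaw as the box. Origin: at bench height straight below the handle's pivot, at about y -115, x -85 or +20 mm in the box's frame (the red and black valves swap places). Brass body up to 34 mm and pipe up to 32 mm above the bench, a thin spindle above it.
- red_grip (a point): Middle of the outer part of the red handle, 50 mm out from its pivot and 50 mm above the bench. The sleeve is red with a white band near its end, 14 mm wide, from 42 to 58 mm above the bench, and runs from 11 to 75 mm out from the pivot.
- red_handle (a joint): Angle of the red handle, rad. 0: fully open, pointing along its pipe to the box's +y. It grows clockwise seen from above; 1.57, at the stop: shut, pointing across to the box's +x. Starts at 0 to 0.35. It stays where it is left; about 2.5 N at 50 mm out moves it.
- black_valve: The other valve, the same size and build as the red one, with a plain black handle; leave it as it is. Origin: at bench height below its handle's pivot.
- black_grip (a point): The same point on the black handle, 50 mm out from its pivot and 50 mm above the bench. The black handle stands anywhere between along its pipe and across it.
- solenoid: Loose steel solenoid, a cylinder 28 mm across and 42 mm high, standing on the box's ledge; leave it alone. Origin: centre of its underside.
- relay: Loose black relay, 28 mm cube with orange top, on the box's ledge; leave it alone. Origin: centre of its underside.
- multimeter: Loose yellow multimeter, 150 x 75 x 34 mm, on the bench; leave it alone. Origin: centre of its underside.
- screwdriver: Loose screwdriver lying on the bench; leave it alone. Origin: a point on its axis.
- mug: Loose white mug on the bench; leave it alone. Origin: centre of its underside.
- spray_can: Loose blue can, 54 mm across, 150 mm high, on the bench; leave it alone. Origin: centre of its underside.
- gear_controller: Loose aluminium and black gearbox controller, about 190 x 90 x 60 mm, lying on a white foam block 80 mm high; leave it alone. Origin: centre of its underside.

How it is judged (in metres and radians):
On the way, in this order (a step that is already met when the one before it is completed fails the run):
1. the cover is slid fully aside, off the bay (y of cover in the frame of valve_box above 0.07 m and z of cover in the frame of valve_box below 0.08 m), for 0.2 s.
2. the red handle is pushed shut (value of joint red_handle above 1.45 rad), for 0.2 s.
At the end, for the whole second after the job is handed in: The red handle is within about 7 degrees of its shut stop (1.45 of 1.57 rad), the cover lies flat on the box within 17 mm of fully aside and at rest, and the black handle's grip point is within 10 mm of where it was (all of step 1 and value of joint red_handle above 1.45 rad and angle between cover's own z axis and vertical below 0.05 rad and linear speed of cover below 0.02 m/s and distance of black_grip from where it was at the start of the episode below 0.01 m); the robot touches nothing.
It fails at once if the cover is lifted (more than 12 mm) or tipped off its seat (z of cover in the frame of valve_box above 0.082 m or angle between cover's own z axis and vertical above 0.1 rad).
It fails at once if the black handle is moved by more than 10 mm (distance of black_grip from where it was at the start of the episode above 0.01 m).
It fails at once if a bystander is moved by more than 30 mm, lifted or knocked over (distance of any of solenoid, relay, multimeter, screwdriver, mug, spray_can, gear_controller from where it was at the start of the episode above 0.03 m or angle between any of solenoid, relay, multimeter, screwdriver, mug, spray_can, gear_controller's own z axis and vertical above 0.5 rad).
It also fails if it takes over 48 s, if anything falls off the work surface, if the arm or the gripper's body presses on something with over 40 N, if the wrist force passes 120 N, or if a joint passes its speed limit or range.

## Working session

There is one attempt and no reset: what is moved stays moved. The work goes in short steps, Python scripts to look and compute and a shell command to move; the robot and the scene stay as the last step left them, time stands still between calls to the robot, and variables do not carry over. Pictures are saved under pics/ and viewed, about 8 in all and at most 12, crops included, and the job is handed in when it is done.

```bash
mkdir -p pics; cat > h.py <<'E'
import numpy as np, cv2
from cell import ctrl
def shot(n,f):
    p=ctrl.get_image(n); cv2.imwrite('pics/'+f,p['color'][:,:,::-1]); return p
def world(p,u,v,z=None):
    K,R,t=map(np.array,(p['camera_matrix'],p['R'],p['t']))
    r=np.linalg.inv(K)@[u,v,1]
    if z is None:
        c=r*float(p['depth'][int(v),int(u)])
    else:
        d=R.T@r; o=-R.T@t; return o+d*(z-o[2])/d[2]
    return R.T@(c-t)
def cloud(p):
    K,R,t=map(np.array,(p['camera_matrix'],p['R'],p['t']))
    v,u=np.mgrid[0:p['depth'].shape[0],0:p['depth'].shape[1]]
    d=p['depth']; c=np.stack([(u-K[0,2])/K[0,0]*d,(v-K[1,2])/K[1,1]*d,d],-1)
    return (c-t)@R
E
python3 - <<'E'
from h import *
s=ctrl.read_state(); print(s['clock'],s['eef_pos'],s['tool_rot'],s['width'])
for n in('scene','side'):
    p=shot(n,n+'1.png'); W=cloud(p)
    for q in('valve_box','cover','rib','multimeter','gear_controller','spray_can','mug'):
        for d in ctrl.search_frame(q,p)[:1]:
            e=d['extent'];print(n,q,round(d['conf'],2),np.round(e),np.round(world(p,e[0],e[1])))
    # cover top plane: yellow at z 76
    c=p['color'].astype(int); m=(c[...,0]>130)&(c[...,1]>100)&(c[...,2]<90)&(abs(W[...,2]-76)<8)&(p['depth']>0)
    P=W[m]; print(n,m.sum(), cv2.minAreaRect(P[:,:2].astype(np.float32)) if m.sum()>10 else '',np.median(P,0))
E
```

```text
0.0 [226.15681521 608.70136733 230.37495781] [-3.13965290e+00  2.98935756e-05  2.78584143e+00] 85.27397391943904
scene valve_box 0.6 [314. 267. 200. 180.] [631. 156.  69.]
scene cover 0.8 [298. 230. 114.  96.] [589.  46.  77.]
scene rib 0.75 [300. 229. 113.  93.] [579.  44.  72.]
scene multimeter 0.78 [268. 139.  40.  38.] [ 389. -318.   33.]
scene gear_controller 0.96 [197. 100.  55.  40.] [ 508. -544.  123.]
scene mug 0.85 [425. 346.  44.  58.] [550. 475.   3.]
scene 5998 ((314.0096740722656, -588.3749389648438), (1747.5882568359375, 1495.0498046875), 14.819355010986328) [592.58426361  34.3874357   75.41191606]
side valve_box 0.93 [244. 269. 170. 140.] [588. 175.  69.]
side cover 0.81 [271. 238. 106.  74.] [559.  48.  73.]
side rib 0.69 [271. 237. 113.  70.] [559.  46.  74.]
side multimeter 0.96 [366. 180.  49.  25.] [ 369. -319.   38.]
side gear_controller 0.62 [349. 115.  53.  29.] [ 493. -535.  125.]
side spray_can 0.55 [289. 143.  17.  44.] [ 648. -345.  101.]
side mug 0.71 [364. 182.  51.  26.] [ 374. -311.   37.]
side 4996 ((611.3861694335938, -573.5106201171875), (1736.9423828125, 1194.8670654296875), 89.17230987548828) [575.56999659  40.74186017  75.56544722]
```

```bash
python3 -c "
import cv2,numpy as np
a=cv2.imread('pics/scene1.png');b=cv2.imread('pics/side1.png')
cv2.imwrite('pics/both1.png',cv2.resize(np.vstack([a,b]),(400,600)))"
```

```text
(no output)
```

View pics/scene1.png

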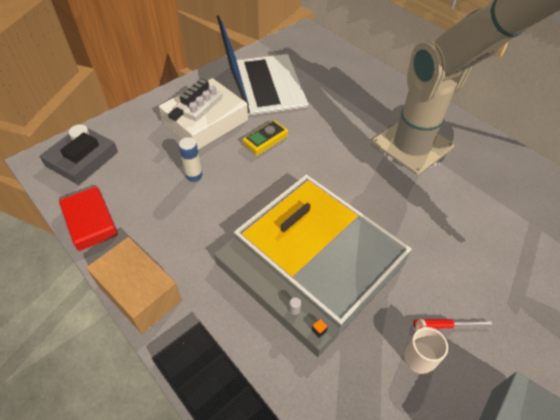

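The scene view shows the yellow cover at (300,228), its black rib at (295,217), the grey deck at (350,265), and the ledge with solenoid (295,306) and relay (320,326). The ledge is on the far side from the robot. Next I fit the cover precisely.

```bash
python3 - <<'E'
from h import *
for n in('scene','side'):
    p=ctrl.get_image(n); W=cloud(p); c=p['color'].astype(int)
    roi=(p['depth']>0)&(W[...,0]>380)&(W[...,0]<850)&(W[...,1]>-200)&(W[...,1]<400)
    m=roi&(c[...,0]>130)&(c[...,1]>100)&(c[...,2]<90)&(abs(W[...,2]-76)<7)
    m=cv2.morphologyEx(m.astype(np.uint8),cv2.MORPH_OPEN,np.ones((3,3)))>0
    r=cv2.minAreaRect(W[m][:,:2].astype(np.float32)); print(n,'cover',r,np.round(cv2.boxPoints(r)))
    b=roi&(abs(W[...,2]-73)<9); b=cv2.morphologyEx(b.astype(np.uint8),cv2.MORPH_OPEN,np.ones((3,3)))>0
    r=cv2.minAreaRect(W[b][:,:2].astype(np.float32)); print(n,'box top',r,np.round(cv2.boxPoints(r)))
    b=roi&(W[...,2]>90)&(W[...,2]<115)&(c.max(-1)<90); P=W[b]; print(n,'rib',b.sum(),np.median(P,0),cv2.minAreaRect(P[:,:2].astype(np.float32)))
E
```

```text
scene cover ((591.5464477539062, 111.2272720336914), (337.79278564453125, 349.71734619140625), 3.6650214195251465) [[412. 275.]
 [434. -74.]
 [771. -52.]
 [749. 297.]]
scene box top ((589.1182861328125, 113.9944076538086), (356.69525146484375, 382.6632080078125), 4.4380927085876465) [[396. 291.]
 [426. -91.]
 [782. -63.]
 [752. 319.]]
scene rib 186 [576.96957257  19.48851922 103.03225417] ((574.4887084960938, 17.288360595703125), (103.46839904785156, 13.873659133911133), 3.8475215435028076)
side cover ((592.28466796875, 107.97061157226562), (340.1294860839844, 342.94329833984375), 4.664401531219482) [[409. 265.]
 [437. -77.]
 [776. -49.]
 [748. 293.]]
side box top ((585.94921875, 111.13362121582031), (351.87384033203125, 387.50726318359375), 4.594357013702393) [[395. 290.]
 [426. -96.]
 [777. -68.]
 [746. 318.]]
side rib 220 [564.82000325  17.20683514 101.98945845] ((566.9942626953125, 15.16610336303711), (105.68596649169922, 17.660690307617188), 4.739293098449707)
```

```bash
python3 -m crank '[[[0,0,0,0,0,1],[0,0,0,0,0,1],[0,0,0,0,0,1],[0,0,0,0,0,1],[0,0,0,0,0,1],[0,0,0,0,0,1],[0,0,0,0,0,1],[0,0,0,0,0,1],[0,0,0,0,0,1],[0,0,0,0,0,1],[0,0,0,0,0,0.9]]]' 1
python3 -m crank '[[[-0.9,0.4,0,0,0,0],[-0.9,0.4,0,0,0,0],[-0.9,0.4,0,0,0,0],[-0.9,0.4,0,0,0,0],[-0.9,0.4,0,0,0,0],[-0.9,0.4,0,0,0,0],[-0.9,0.4,0,0,0,0],[-0.9,0.4,0,0,0,0],[-0.9,0.4,0,0,0,0],[-0.9,0.4,0,0,0,0]]]'
```

```text
clock: 1.82
eef_pos: [226.1, 609.6, 231.8]
tool_rot: [-3.14, -0.002, 1.59]
force: [0.1, 0.3, 0.2]
width: -0.1
clock: 2.65
eef_pos: [350.0, 340.7, 229.2]
tool_rot: [-3.14, -0.009, 1.604]
force: [-0.5, 0.2, -0.1]
width: -0.0
```

```bash
python3 -m crank '[[[0,0,0,0,0,-0.4],[-0.9,0.5,0,0,0,0],[-0.9,0.5,0,0,0,0],[-0.9,0.5,0,0,0,0],[-0.9,0.5,0,0,0,0],[-0.9,0.5,0,0,0,0],[-0.9,0.5,0,0,0,0],[-0.9,0.5,0,0,0,0],[-0.9,0.5,0,0,0,0],[-0.9,0.5,0,0,0,0],[-0.9,0.5,0,0,0,0],[-0.9,0.5,0,0,0,0]]]'
```

```text
clock: 3.65
eef_pos: [545.4, 44.2, 228.9]
tool_rot: [3.137, -0.015, 1.653]
force: [0.1, 0.3, 0.4]
width: 0.0
```

```bash
python3 -m crank '[[[-0.9,0.2,0,0,0,0],[-0.9,0.2,0,0,0,0],[-0.5,0,0,0,0,0],[0,0,0,0,0,0]]]'
```

```text
clock: 3.98
eef_pos: [567.9, -35.1, 228.6]
tool_rot: [3.132, -0.009, 1.644]
force: [-0.2, -0.7, 0.1]
width: -0.2
```

```bash
python3 -m crank '[[[0,0.2,0.9,0,0,0],[0,0,0.9,0,0,0],[0,0,0.9,0,0,0],[0,0,0.9,0,0,0],[0,0,0.8,0,0,0],[0,0,0.3,0,0,0],[0,0,0,0,0,0]]]'
python3 - <<'E'
from h import *
shot('side','side2.png')
E
```

```text
clock: 4.57
eef_pos: [579.0, -26.1, 85.4]
tool_rot: [3.124, -0.014, 1.647]
force: [0.1, -0.6, 1.1]
width: 0.0
```

View pics/side2.png

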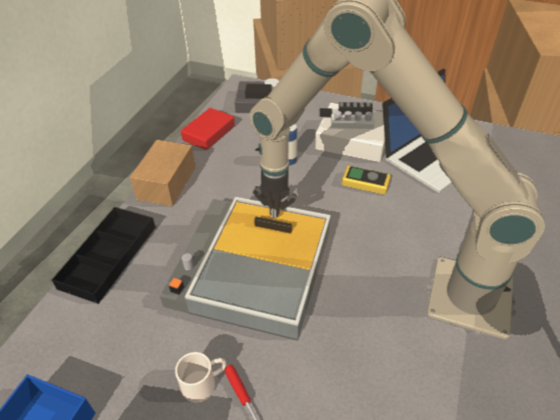

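The fingers (273,205) stand right behind the middle of the rib (273,225), so I push now.

```bash
python3 -m crank '[[[0.4,0,0,0,0,0],[0.3,0,0,0,0,0],[0.3,0,0,0,0,0],[0.3,0,0,0,0,0],[0.4,0,0,0,0,0],[0.4,0,0,0,0,0],[0.4,0,0,0,0,0],[0.4,0,0,0,0,0],[0.4,0,0,0,0,0],[0.4,0,0,0,0,0]]]'
```

```text
clock: 5.45
eef_pos: [575.4, 91.9, 97.6]
tool_rot: [3.106, -0.01, 1.646]
force: [0.3, -1.7, -0.9]
width: -0.0
```

```bash
python3 -m crank '[[[0,0,0.35,0.3,0,0],[0.3,0,0.05,0,0,0],[0.3,0,0.05,0,0,0],[0.3,0,0.05,0,0,0]]]'
python3 - <<'E'
from h import *
p=shot('side','side3.png'); W=cloud(p); c=p['color'].astype(int)
b=(p['depth']>0)&(W[...,0]>480)&(W[...,0]<680)&(W[...,1]>80)&(W[...,1]<250)&(W[...,2]>92)&(W[...,2]<115)&(c.max(-1)<90)
print(b.sum(),np.median(W[b],0))
E
```

```text
clock: 5.78
eef_pos: [574.7, 124.3, 86.3]
tool_rot: [3.132, -0.009, 1.65]
force: [0.6, -4.5, 2.5]
width: 0.0
248 [558.20384896 143.18669555 102.74827156]
```

View pics/side3.png

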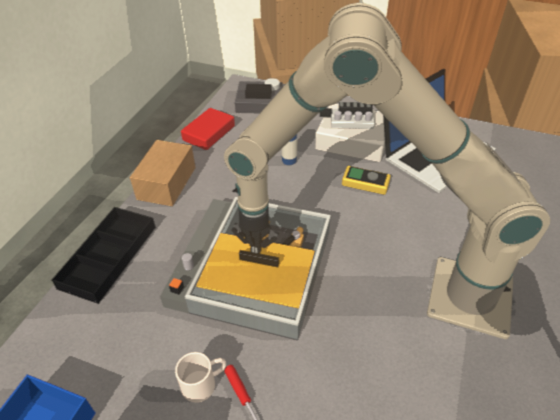

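The cover slides flat and now covers the deck, with the rib at (260,257). About 40 mm remain.

```bash
python3 -m crank '[[[0.4,0,0.05,0,0,0],[0.4,0,0.05,0,0,0],[0.3,0,0.1,0,0,0],[0.2,0,0.05,0,0,0]]]'
```

```text
clock: 6.17
eef_pos: [572.3, 160.4, 81.5]
tool_rot: [3.129, -0.001, 1.649]
force: [-2.5, -24.3, 14.6]
width: -0.2
```

```bash
python3 -m crank '[[[0.2,0,0.05,0,0,0],[0.1,0,0,0,0,0]]]'
```

```text
clock: 6.33
eef_pos: [572.6, 160.0, 81.1]
tool_rot: [3.128, 0.011, 1.643]
force: [1.3, -4.1, -2.7]
width: 0.2
```

```bash
python3 -m crank '[[[-0.5,0,0,0,0,0],[-0.5,0,0,0,0,0],[-0.9,0,-0.5,0,0,0],[-0.9,0,-1,0,0,0],[-0.9,0,-1,0,0,0],[-0.5,0,-1,0,0,0],[0,0,-1,0,0,0],[0,0,-0.7,0,0,0],[0,0,0,0,0,0]]]'
python3 - <<'E'
from h import *
p=shot('wrist','w4.png'); W=cloud(p)
for q in('red_valve','red_grip','black_valve','black_grip'):
    for d in ctrl.search_frame(q,p)[:2]:
        e=d['extent'];print(q,round(d['conf'],2),np.round(e),np.round(world(p,e[0],e[1],50)))
c=p['color'].astype(int); z=W[...,2]
m=(c[...,0]>110)&(c[...,1]<60)&(c[...,2]<60)&(p['depth']>0)&(z>40)&(z<62)&(W[...,0]>400)
print(m.sum(),np.median(W[m],0),cv2.minAreaRect(W[m][:,:2].astype(np.float32)))
m=(c.max(-1)<60)&(p['depth']>0)&(z>42)&(z<62)&(W[...,1]<100)
print(m.sum(),np.median(W[m],0),cv2.minAreaRect(W[m][:,:2].astype(np.float32)))
m=(c[...,0]>130)&(c[...,1]>100)&(c[...,2]<90)&(abs(z-76)<7)
print('cover edge miny, z',W[m].min(0),np.median(W[m],0))
E
```

```text
clock: 7.08
eef_pos: [577.3, 36.9, 241.1]
tool_rot: [3.134, 0.001, 1.647]
force: [0.2, -1.3, -0.3]
width: 0.1
red_valve 0.9 [317. 199.  45. 155.] [609.  35.  50.]
red_grip 0.63 [323. 206.  32.  94.] [615.  29.  50.]
black_valve 0.58 [209. 198.  56. 156.] [512.  29.  50.]
black_valve 0.24 [303. 165. 492. 324.] [594.  64.  50.]
black_grip 0.96 [213. 204.  48.  91.] [515.  23.  50.]
black_grip 0.43 [322. 205.  37.  91.] [614.  30.  50.]
911 [614.06578647  35.43628717  57.71824079] ((614.9583129882812, 40.33047866821289), (63.70915603637695, 14.102291107177734), 84.61741638183594)
1114 [520.67589574  36.37417169  57.66753501] ((519.3507080078125, 33.81114959716797), (63.44916534423828, 14.089045524597168), 69.9282455444336)
cover edge miny, z [417.89867858  91.499524    69.01778589] [558.3850927  142.39877044  76.10253396]
```

View pics/w4.png

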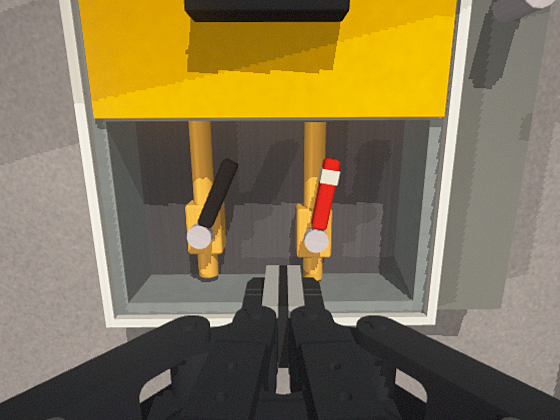

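Red valve is on the right with its pivot at pixel (316,240) and its grip at (325,195), at roughly 0.17 rad. Black is on the left at (215,200). The cover edge sits past the bay. The measured red pivot (611,-3) matches the expected (609,0). The TCP is already between the handles, so I descend there.

```bash
python3 -m crank '[[[0,-0.1,0.9,0,0,0],[0,0,0.9,0,0,0],[0,0,0.9,0,0,0],[0,0,0.9,0,0,0],[0,0,0.9,0,0,0],[0,0,0.6,0,0,0],[0,0,0,0,0,0]]]'
```

```text
clock: 7.92
eef_pos: [565.4, 42.0, 68.3]
tool_rot: [-3.127, -0.0, 1.655]
force: [0.3, -0.3, 0.5]
width: -0.0
```

```bash
python3 -m crank '[[[0,0.3,0,0,0,0],[0,0,0.4,0,0,0],[0,0,0.3,0,0,0],[0,0,0,0,0,0]]]'
```

```text
clock: 8.25
eef_pos: [574.5, 43.7, 44.6]
tool_rot: [-3.125, -0.001, 1.656]
force: [0.6, -0.7, 0.4]
width: -0.1
```

```bash
python3 -m crank '[[[0,0.3,0,0,0,0],[0,0.3,0,0,0,0],[0,0.3,0,0,0,0],[0,0.3,0,0,0,0]]]'
```

```text
clock: 8.58
eef_pos: [607.9, 46.3, 44.7]
tool_rot: [-3.118, -0.001, 1.655]
force: [-4.5, -0.6, -0.7]
width: -0.4
```

```bash
python3 -m crank '[[[0,0.3,0,0,0,0],[0,0.3,0,0,0,0],[-0.1,0.2,0,0,0,0],[-0.2,0.2,0,0,0,0],[-0.2,0.1,0,0,0,0]]]'
```

```text
clock: 9.0
eef_pos: [639.8, 36.7, 44.5]
tool_rot: [-3.108, -0.006, 1.658]
force: [0.4, 3.0, -0.6]
width: -0.3
```

```bash
python3 -m crank '[[[-0.2,0.3,0,-0.3,0,0],[-0.3,0.1,0,0,0,0],[-0.3,0,0,0,0,0],[-0.2,0,0,0,0,0],[-0.2,0,0,0,0,0]]]'
```

```text
clock: 9.42
eef_pos: [655.2, 18.5, 44.4]
tool_rot: [-3.137, -0.033, 1.665]
force: [-3.4, 11.7, 3.0]
width: 0.0
```

```bash
python3 -m crank '[[[-0.2,0,0,0,0,0],[-0.2,0,0,0,0,0]]]'
```

```text
clock: 9.58
eef_pos: [655.1, 18.7, 44.6]
tool_rot: [-3.134, -0.051, 1.67]
force: [-4.3, 12.5, 2.0]
width: 0.3
```

That is the stop: the expected finger offset of 18 mm was reached and the force rose to 12 N. Now I back off and look.

```bash
python3 -m crank '[[[0.5,0,0,0,0.4,0],[0.2,0,-0.3,0,0,0],[0,0,-0.9,0,0,0],[0,0,-1,0,0,0],[0,0,-1,0,0,0],[0,-0.5,-1,0,0,0],[0,-0.5,-1,0,0,0],[0,-0.5,-1,0,0,0],[0,0,0,0,0,0]]]'
python3 - <<'E'
from h import *
p=shot('wrist','w5.png'); W=cloud(p); c=p['color'].astype(int); z=W[...,2]
m=(c[...,0]>110)&(c[...,1]<60)&(c[...,2]<60)&(p['depth']>0)&(z>40)&(z<62)&(W[...,0]>400)
print(m.sum(),cv2.minAreaRect(W[m][:,:2].astype(np.float32)))
m=(c.max(-1)<60)&(p['depth']>0)&(z>42)&(z<62)&(W[...,1]<100)&(W[...,0]<570)
print(cv2.minAreaRect(W[m][:,:2].astype(np.float32)))
m=(c[...,0]>130)&(c[...,1]>100)&(c[...,2]<90)&(abs(z-76)<7)
print('cover',W[m].min(0),W[m].max(0))
E
```

```text
clock: 10.33
eef_pos: [615.9, 1.9, 245.6]
tool_rot: [3.137, -0.073, 1.658]
force: [0.7, -0.4, 0.6]
width: -0.1
897 ((654.0747680664062, 0.838129997253418), (62.883445739746094, 14.339978218078613), 4.899839401245117)
((519.60205078125, 32.737083435058594), (65.03629302978516, 13.499031066894531), 70.1495132446289)
cover [420.02253598  91.5761301   69.05011362] [700.70044267 177.80737165  79.41505074]
```

View pics/w5.png

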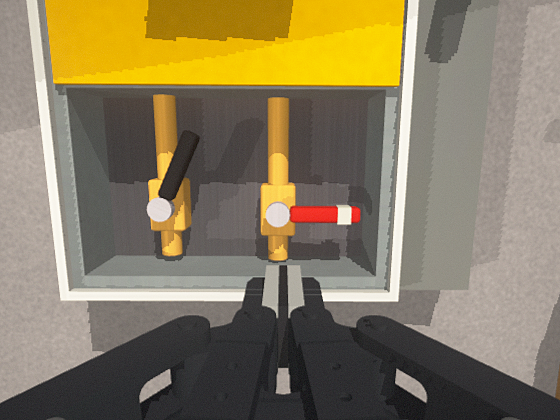

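The red handle lies across its pipe at (320,214). The black handle and the cover haven't moved, and the robot is clear of everything.

```bash
python3 -c "
from cell import ctrl
print(ctrl.finish_job())"
```

```text
the job is handed in; nothing more can be done
None
```

I slid the cover fully aside and pushed the red handle shut, then handed the job in at about 10.3 s on the robot's clock. No verdict was reported.

- **Cover:** I pushed it by its rib with closed fingers until the force rose to 24 N at the stop. In the last wrist picture it lies flat, and its edge (91.5 mm) is within about 2 mm of where it should be when fully aside.
- **Red handle:** I swept it clockwise to its stop, where the force was about 12 N. It now lies across its pipe, within about 0.5° of the box's x axis (about 1.56 rad).
- **Black handle:** its measured position changed by about 1 mm and 0.2°, which is within measurement noise.
- **Everything else:** I did not re-measure the loose items at the end. The arm kept clear of them and felt no unexpected contact. It finished about 245 mm above the bench, touching nothing.

No checks failed or disagreed. The tool rose about 12 mm during the first push along the rib. I lowered it again before finishing the push.

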